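# Click the deep socket onto the impact wrench

### The job

Fit the deep socket (the tallest of the three standing on the wooden board) onto the square drive of the impact wrench that rests nose-up on the bench: feel for the square by turning the socket, then push it straight down past the spring ball until it clicks and sits fully home on the shoulder, and let go. Work by feel (a push of 20 N is plenty, and a contact force of 80 N would damage the drive), do not bump the wrench with the gripper, and leave the other sockets and the things on the bench where they are.

Things in the scene. Friction and masses are not known exactly. Their poses are not given: they have to be found in the camera images.
- deep_socket: The deep socket: plain steel cylinder 28 mm in diameter, 72 mm tall, about 160 g, standing upright on its drive end on the board; the tallest of three. Origin: centre of its underside, the mouth of its downward square hole; z up its axis; x and y square to the hole's sides. The hole is 13.9 mm wide, 18.9 mm deep, with a 1 mm 45-degree chamfer at the mouth, and fits in any quarter turn.
- socket_grip (a point): On the deep socket's axis, 52 mm above its mouth: a good place to grip. A groove for the ball runs round inside the square hole, 5.8 to 12.2 mm above the mouth.
- drive_seat (a point): Centre of the round shoulder (25 mm in diameter) at the foot of the wrench's upright square drive, 150 mm above the bench; z up. Its axes belong to the housing, not to the square. Seated, the socket's mouth rests here with the ball in the groove. A spring ball stands 2.2 mm proud of one flat of the square, 9 mm above here; friction on it holds the socket part-way if pushing stops early.
- drive_tip (a point): Centre of the top of the square drive (bare steel, 12.7 mm wide), 18 mm above drive_seat; axes of the housing. The square turns about its axis against a drag of 0.15 N m; it starts turned by 20 to 70 degrees from the housing's x, NOT reported: see it or feel it. Once on, the socket's mouth meets the ball about 6 mm below the tip, and pushing past takes some 8 to 20 N.
- wrench: The cordless impact wrench in its fixed wooden rest. Origin: on the drive's axis at bench level, z up, +y along the handle towards the battery. Head: upright round housing 68 mm in diameter to 115 mm high, tapering to 38 mm at 146 mm. Rest: from 60 mm before to 250 mm behind along y, 120 mm wide; handle and battery up to 127 mm high.
- board: Fixed wooden board 84 x 250 x 18 mm, long side along its y. Origin: centre of its underside. The three sockets stand on it in a row along its y, 80 mm apart, in any order.
- short_socket: Another socket on the board, 28 mm in diameter, 38 mm tall. Leave it. Origin: centre of its underside.
- wide_socket: Another socket on the board, 37 mm in diameter at the top (30 mm below), 48 mm tall. Leave it. Origin: centre of its underside.
- pin_jar: Glass jar of 60 mm diameter, 85 mm tall. Leave it. Origin: centre of its underside.
- screwdriver: Screwdriver lying on the bench. Leave it. Origin: under its middle, x along it.
- flat_spanner: Spanner lying on the bench. Leave it. Origin: under its middle, x along it.
- offcut: Wood offcut 50 x 120 x 22 mm. Leave it. Origin: centre of its underside.
- glue_bottle: Bottle of 56 mm diameter, 150 mm tall. Leave it. Origin: centre of its underside.
- glue_brush: Brush lying on the bench. Leave it. Origin: under its middle, x along it.
There are look-alikes about, which are no part of the job. What is shaped like the deep_socket but blue, pink or purple is not meant.

How it is judged:
By the outcome, as a careful person would: the job done as asked, in the order asked, and still so for the second after the job is handed in, with the robot touching nothing.
It also fails if it takes over 42 s, if anything falls off the work surface, if the arm or the gripper's body presses on something with over 40 N, if the wrist force passes 120 N, or if a joint passes its speed limit or range.

### The arm

A 6-joint arm with a two-finger parallel gripper is mounted at the origin on the work surface. World frame = base frame: x ahead of the robot, y to its left, z up, the work surface at z = 0. Lengths are in m, angles in rad, forces in N, time in s.
With the tool pointing down it reaches from about 0.425 to 0.95 m from the base axis. Payload 3.5 kg.
Tool frame: the origin (TCP) lies on the centre line of the jaws, within the pads' length; the fingertips stand 11 mm ahead of it and the grasp point (between the pads) lies 8 mm behind it; y points along the fingers, x is the direction in which the jaws open and shut, and the axes are right-handed (so a half turn about y gives the same grasp; the last joint's range is limited). The gripper opens to 85 mm and grips with 20 to 120 N. Pads are 22 mm wide; open, the fingers measure 114 mm over their backs; the gripper's body (76 mm by 85 mm) begins 54 mm behind the grasp point. The pads swing forward as they close: fully open they stand 13 mm farther back than shut.
Start: joints at [1.091, 0.286, 1.577, -0, 1.279, -0.15], TCP at [0.219, 0.639, 0.242] pointing down, gripper open.
Joint ranges: [-2.77, 2.77], [-0.9, 2.22], [0.21, 2.48], [-1.53, 4.67], [0.24, 2.81], [-2.84, 2.84]. Speed limits (rad/s): [2.79, 2.79, 3.14, 3.14, 3.14, 3.14].

### API

Orientations are given as a unit quaternion [x, y, z, w].
In Python, from plant import get_state, read_camera, sign_off gives the robot as it stands.
- The arm moves only by the shell command python3 -m inch 'ROWS' [FORCE]. ROWS is JSON, a list of rows, each an object of numbers: "ax", "ay", "az": the turn, a rotation vector about the tool's x, y, z in rad; "x", "y", "z": the shift along the tool's x, y, z in mm; "hand": the closure, from -1 (fully open) to 1 (shut). In form: [{"ax": .., "ay": .., "az": .., "x": .., "y": .., "z": .., "hand": ..}, ...]. A call has 1 to 5 rows; each row shifts and turns the commanded pose from where the row before left it, along the tool's axes as they then stand; what a row does not reach is not made up. A row lasts 1/12 s, in which the tool goes at most 41.7 mm and 7.16 degrees, less where a joint would pass 70% of its speed; a pose out of reach is approached as far as the arm can. A call with a gripper value outside its range is refused whole. The fingers move at their own pace and stop on an object; FORCE is the grip in N (left out, the last holds). Time passes only in rows, so rows that do not move let the fingers close. It gives the time, the measured TCP pose, the force and the opening at its end, in the units of the state.
- get_state(): the state, without advancing time (a new reading comes with each control period).
- read_camera(name): name is "scene" or "top" or "wrist"; returns a dict with "img" (400x640x3 uint8, red, green, blue), "fov_y" (degrees; the focal length in pixels is half the picture's height over the tangent of half this angle, whatever the lens; pixels are square), "cx", "cy" (the principal point, pixels), "T" (4x4, takes a point from camera to world coordinates); the wrist camera has in their place "T_tool_cam" (4x4, takes a point from camera to tool coordinates, whose origin is the TCP and whose axes are the tool frame's). Camera axes: x right, y down, z forward; pixel columns grow to the right and rows downward; lengths in m; the calibration is good to about 2 mm. The wrist camera is an equidistant fisheye: a pixel r from the principal point sees the ray r / f radians off the axis. A picture is of the moment at which its call begins: read the wrist's pose just before it. There is no depth.
- sign_off(): hands the job in, once; it reports no verdict.
The state is a dict: "time": time; "qpos": joint angles; "dq": joint speeds; "joint_efforts": joint torques, N m; "eef_pos": TCP position; "tcp_rot": TCP orientation; "contact_force": force on the tool from outside, world axes, zero at the start; "wrist_torque": the same for the moment, N m; "opening": opening from 0.0 (shut) to 1.0 (fully open).
Only numpy, scipy, OpenCV 4.12 (cv2) and the standard library are available. Lean on these libraries where they do the work, as an engineer would, in place of code of your own. Each camera call takes 0.05 s, during which the arm holds its last target. There are 200 camera calls.

## Working session

There is one attempt and no reset: what is moved stays moved. The work goes in short steps, Python scripts to look and compute and a shell command to move; the robot and the scene stay as the last step left them, time stands still between calls to the robot, and variables do not carry over. Pictures are saved under pics/ and viewed, about 8 in all and at most 12, crops included, and the job is handed in when it is done.

```bash
mkdir -p pics; cat > h.py <<'E'
import numpy as np, cv2
from plant import get_state, read_camera
from scipy.spatial.transform import Rotation as R
def snap(name,fn,crop=None,scale=1):
    s=get_state(); c=read_camera(name); np.savez('pics/'+fn+'.npz',pos=s['eef_pos'],rot=s['tcp_rot'],**c)
    im=c['img'][:,:,::-1]
    if crop: x0,y0,x1,y1=crop; im=im[y0:y1,x0:x1]
    im=cv2.resize(im,None,fx=scale,fy=scale,interpolation=cv2.INTER_CUBIC); cv2.imwrite('pics/'+fn+'.png',im); return c
def ray(fn,u,v):
    c=np.load('pics/'+fn+'.npz'); f=200/np.tan(np.radians(float(c['fov_y']))/2)
    a=np.array([u-float(c['cx']),v-float(c['cy'])])
    if 'T' in c: d=np.array([a[0]/f,a[1]/f,1]); T=c['T']
    else:
        r=np.hypot(*a); th=r/f; d=np.array([*(a/max(r,1e-9)*np.sin(th)),np.cos(th)])
        W=np.eye(4); W[:3,:3]=R.from_quat(c['rot']).as_matrix(); W[:3,3]=c['pos']; T=W@c['T_tool_cam']
    return T[:3,3],T[:3,:3]@d
def at(fn,u,v,z):
    o,d=ray(fn,u,v); return o+d*(z-o[2])/d[2]
def proj(fn,p):
    c=np.load('pics/'+fn+'.npz'); f=200/np.tan(np.radians(float(c['fov_y']))/2)
    if 'T' in c: T=c['T']
    else:
        W=np.eye(4); W[:3,:3]=R.from_quat(c['rot']).as_matrix(); W[:3,3]=c['pos']; T=W@c['T_tool_cam']
    q=T[:3,:3].T@(np.array(p)-T[:3,3])
    if 'T' in c: return f*q[:2]/q[2]+[c['cx'],c['cy']]
    r=np.hypot(q[0],q[1]); return q[:2]/r*f*np.arctan2(r,q[2])+[c['cx'],c['cy']]
E
python3 - <<'E'
from h import *
s=get_state(); print(s)
a=snap('top','top0'); b=snap('scene','sc0')
for k in ('top0','sc0'):
    c=np.load(f'pics/{k}.npz'); print(c['T'].round(3),c['fov_y'])
cv2.imwrite('pics/both.png',cv2.resize(np.vstack([a['img'],b['img']])[:,:,::-1],(480,600)))
E
```

```text
{'time': 0.0, 'qpos': array([ 1.09104691e+00,  2.87221205e-01,  1.57816936e+00, -2.39996079e-05,
        1.27860183e+00, -1.49960260e-01]), 'dq': array([ 0.00116848, -0.0012047 ,  0.00030966,  0.00035131, -0.00026151,
       -0.00086548]), 'joint_efforts': array([ 5.04927866e-04, -4.05981231e+01, -2.92624104e+01, -1.49302391e-04,
        5.91028162e-03,  1.15403836e-05]), 'eef_pos': array([0.21825247, 0.6380765 , 0.24091426]), 'tcp_rot': array([ 0.57568206,  0.41039282, -0.41189791, -0.57489827]), 'contact_force': array([ 0.15256424, -0.64413179,  0.20933278]), 'wrist_torque': array([-0.01265428,  0.04102639,  0.00329362]), 'opening': 1.0019161275657205}
[[ 0.028 -0.99   0.139  0.298]
 [-1.    -0.028  0.002  0.018]
 [ 0.002 -0.139 -0.99   1.612]
 [ 0.     0.     0.     1.   ]] 42.64971544562891
[[ 0.107  0.802 -0.588  1.171]
 [ 0.994 -0.087  0.062 -0.046]
 [-0.002 -0.591 -0.806  1.021]
 [ 0.     0.     0.     1.   ]] 54.36970921611592
```

View pics/top0.png

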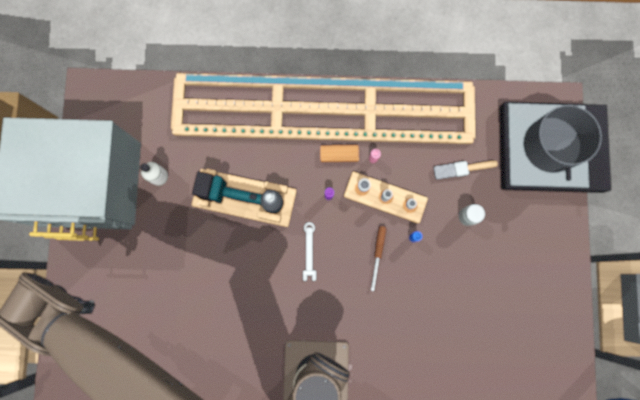

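View pics/sc0.png

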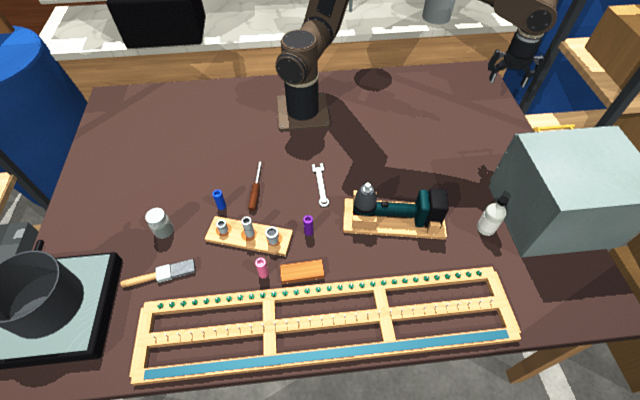

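The top view shows the board's three sockets at (364,185), (387,195), (411,203), and the wrench nose at (272,201). The look-alikes are blue at (416,237), purple at (328,193) and pink at (376,154), and none of those is meant. In the scene view the tallest appears to be the middle one at (247,226), so I'll check it in a crop.

```bash
python3 - <<'E'
from h import *
a=cv2.imread('pics/sc0.png')[180:280,200:300]; b=cv2.imread('pics/sc0.png')[165:245,335:455]
t=cv2.imread('pics/top0.png')[160:230,335:435];t2=cv2.imread('pics/top0.png')[170:230,185:305]
f=lambda i,w,h:cv2.resize(i,(w,h),interpolation=cv2.INTER_CUBIC)
cv2.imwrite('pics/c1.png',np.vstack([np.hstack([f(a,350,350),f(b,450,300) if 0 else f(b,450,350)]),np.hstack([f(t,350,245),f(t2,450,245)])]))
E
```

```text
(no output)
```

View pics/c1.png

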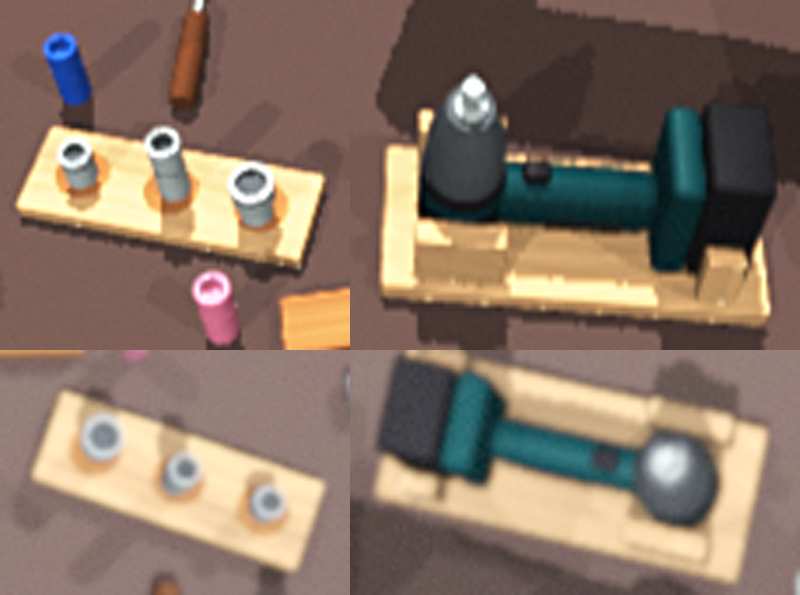

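```bash
cat >> h.py <<'E'
def tri(*obs):
    A=np.zeros((3,3));b=np.zeros(3);L=[ray(*o) for o in obs]
    for o,d in L:
        d=d/np.linalg.norm(d);P=np.eye(3)-np.outer(d,d);A+=P;b+=P@o
    x=np.linalg.solve(A,b); return x
def rows(goal,Rg):
    s=get_state(); M=R.from_quat(s['tcp_rot']); 
    return (M.inv().apply(np.array(goal)-s['eef_pos'])*1000).round(1),(M.inv()*Rg).as_rotvec().round(3)
E
python3 - <<'E'
from h import *
s=get_state(); print(R.from_quat(s['tcp_rot']).as_matrix().round(3))
print('sock',tri(('sc0',246.6,219.4),('top0',387.9,193.7)), at('sc0',246.6,219.4,.09),at('top0',387.9,193.7,.09))
print('tip',tri(('sc0',368.3,184.4),('top0',270.3,197)), at('sc0',368.3,184.4,.168),at('top0',270.3,197,.168))
# neighbours
n1=at('top0',335+102/3.5,160+85/3.5,.066);n2=at('top0',335+268/3.5,160+152/3.5,.056);print(n1,n2,np.degrees(np.arctan2(*(n1-n2)[[1,0]])))
w=at('top0',185+(640-350)/3.75,170+115/4.08,.07)-at('top0',185+(410-350)/3.75,170+70/4.08,.07);print(w)
print({k:v.tolist() if 0 else v for k,v in np.load('pics/top0.npz').items() if k in('cx','cy')})
c=read_camera('wrist');print(c['fov_y'],c['T_tool_cam'].round(3))
E
```

```text
[[ 0.324 -0.001 -0.946]
 [ 0.946 -0.002  0.324]
 [-0.002 -1.     0.   ]]
sock [ 0.54182727 -0.19825839  0.09316413] [ 0.53977176 -0.19755294  0.09      ] [ 0.54239153 -0.1999278   0.09      ]
tip [0.51152916 0.14924375 0.16792973] [0.51179169 0.15231724 0.168     ] [0.511      0.14619604 0.168     ]
[ 0.57339335 -0.13038903  0.066     ] [ 0.51967688 -0.27759629  0.056     ] 69.95278861852525
[-0.02876155 -0.18840678  0.        ]
{'cx': array(314.22081891), 'cy': array(201.80295617)}
65.70646984690485 [[ 1.     0.     0.001  0.   ]
 [-0.001 -0.299  0.954 -0.132]
 [ 0.001 -0.954 -0.299  0.077]
 [ 0.     0.     0.     1.   ]]
```

```bash
r='[{"ay":0.055,"x":-6.8,"z":-34},{"ay":0.055,"x":-6.8,"z":-34},{"ay":0.055,"x":-6.8,"z":-34},{"ay":0.055,"x":-6.8,"z":-34},{"ay":0.055,"x":-6.8,"z":-34}]'
python3 -m inch '[{"ay":0.055,"x":-6.8,"z":-36},{"ay":0.055,"x":-6.8,"z":-36},{"ay":0.055,"x":-6.8,"z":-36},{"ay":0.055,"x":-6.8,"z":-36},{"ay":0.055,"x":-6.8,"z":-36}]'
python3 -m inch '[{"ay":0.055,"x":-6.8,"z":-34},{"ay":0.055,"x":-6.8,"z":-34},{"ay":0.055,"x":-6.8,"z":-34},{"ay":0.055,"x":-6.8,"z":-34},{"ay":0.055,"x":-6.8,"z":-34}]'
python3 -m inch '[{"ay":0.055,"x":-6.8,"z":-33},{"ay":0.055,"x":-6.8,"z":-33},{"ay":0.055,"x":-6.8,"z":-33},{"ay":0.055,"x":-6.8,"z":-33},{"ay":0.055,"x":-6.8,"z":-33}]'
python3 -c "
from h import *
print(rows([.533,.075,.20],R.from_quat(get_state()['tcp_rot'])))"
```

```text
(array([-430.8,   41.9, -480.1]), array([0., 0., 0.]))validation failed for argument at $[0]...
validation failed for argument at $[0]...
validation failed for argument at $[0]...
```

```bash
python3 -m inch '[{"ax":0,"ay":0.055,"az":0,"x":-6.8,"y":0,"z":-36,"hand":-1},{"ax":0,"ay":0.055,"az":0,"x":-6.8,"y":0,"z":-36,"hand":-1},{"ax":0,"ay":0.055,"az":0,"x":-6.8,"y":0,"z":-36,"hand":-1},{"ax":0,"ay":0.055,"az":0,"x":-6.8,"y":0,"z":-36,"hand":-1},{"ax":0,"ay":0.055,"az":0,"x":-6.8,"y":0,"z":-36,"hand":-1}]'
```

```text
time: 0.57
eef_pos: [0.3676, 0.5304, 0.2418]
tcp_rot: [0.627, 0.328, -0.328, -0.627]
contact_force: [0.0, -0.5, 0.5]
opening: 1.0
```

```bash
python3 -m inch '[{"ax":0,"ay":0.055,"az":0,"x":-6.8,"y":0,"z":-34,"hand":-1},{"ax":0,"ay":0.055,"az":0,"x":-6.8,"y":0,"z":-34,"hand":-1},{"ax":0,"ay":0.055,"az":0,"x":-6.8,"y":0,"z":-34,"hand":-1},{"ax":0,"ay":0.055,"az":0,"x":-6.8,"y":0,"z":-34,"hand":-1},{"ax":0,"ay":0.055,"az":0,"x":-6.8,"y":0,"z":-34,"hand":-1}]'
python3 -m inch '[{"ax":0,"ay":0.055,"az":0,"x":-6.8,"y":0,"z":-33,"hand":-1},{"ax":0,"ay":0.055,"az":0,"x":-6.8,"y":0,"z":-33,"hand":-1},{"ax":0,"ay":0.055,"az":0,"x":-6.8,"y":0,"z":-33,"hand":-1},{"ax":0,"ay":0.055,"az":0,"x":-6.8,"y":0,"z":-33,"hand":-1},{"ax":0,"ay":0.055,"az":0,"x":-6.8,"y":0,"z":-33,"hand":-1}]'
python3 -m inch '[{"ax":0,"ay":0.055,"az":0,"x":-6.8,"y":0,"z":-33,"hand":-1},{"ax":0,"ay":0.055,"az":0,"x":-6.8,"y":0,"z":-33,"hand":-1},{"ax":0,"ay":0.055,"az":0,"x":-6.8,"y":0,"z":-33,"hand":-1},{"ax":0,"ay":0.055,"az":0,"x":-6.8,"y":0,"z":-33,"hand":-1},{"ax":0,"ay":0.055,"az":0,"x":-6.8,"y":0,"z":-33,"hand":-1}]'
python3 -c "
from h import *
print(rows([.533,.075,.20],R.from_quat(get_state()['tcp_rot'])))"
```

```text
time: 0.98
eef_pos: [0.4731, 0.3933, 0.2419]
tcp_rot: [0.666, 0.238, -0.239, -0.666]
contact_force: [-0.4, -0.1, -0.7]
opening: 1.0
time: 1.4
eef_pos: [0.5346, 0.2371, 0.2419]
tcp_rot: [0.692, 0.145, -0.145, -0.692]
contact_force: [0.9, 0.5, 1.1]
opening: 1.002
time: 1.82
eef_pos: [0.5514, 0.07, 0.242]
tcp_rot: [-0.705, -0.049, 0.049, 0.705]
contact_force: [0.1, 0.3, -0.8]
opening: 1.002
(array([-17.5,  42. ,   7.5]), array([0., 0., 0.]))
```

```bash
python3 -m inch '[{"ax":0,"ay":0,"az":0,"x":-9,"y":21,"z":4,"hand":-1},{"ax":0,"ay":0,"az":0,"x":-9,"y":21,"z":4,"hand":-1},{"ax":0,"ay":0,"az":0,"x":0,"y":0,"z":0,"hand":-1},{"ax":0,"ay":0,"az":0,"x":0,"y":0,"z":0,"hand":-1}]'
python3 -c "
from h import *
snap('wrist','w1')
print(proj('w1',[.5115,.1492,.168]),proj('w1',[.5115,.1492,.150]))
p=proj('w1',[.5115,.1492,.168]).astype(int)
im=cv2.imread('pics/w1.png')[max(p[1]-75,0):p[1]+75,max(p[0]-100,0):p[0]+100]; print(p-[100,75]); cv2.imwrite('pics/w1c.png',cv2.resize(im,None,fx=4,fy=4,interpolation=cv2.INTER_CUBIC))"
```

```text
time: 2.15
eef_pos: [0.5314, 0.0771, 0.199]
tcp_rot: [-0.705, -0.049, 0.051, 0.705]
contact_force: [0.4, -0.4, 0.6]
opening: 1.001
[304.49885253 107.68813042] [306.24542783 107.1554683 ]
[204  32]
```

View pics/w1c.png

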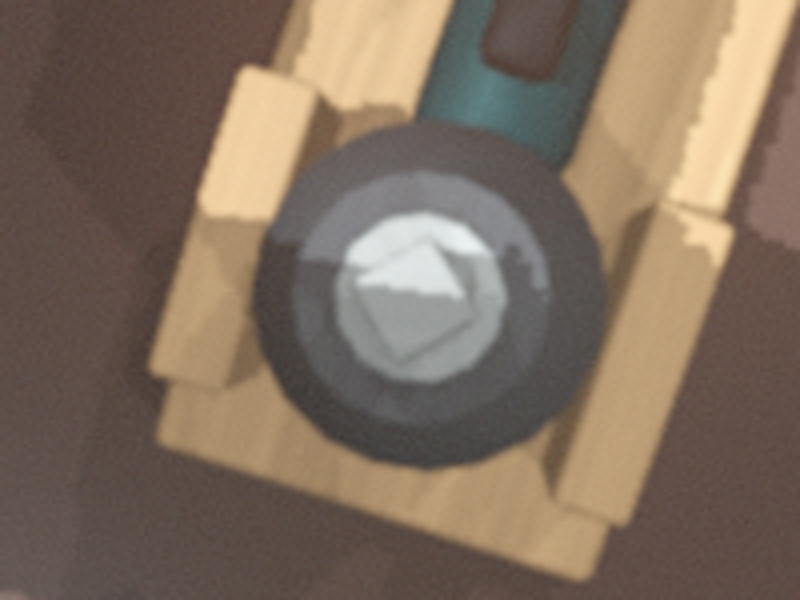

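The crop shows the square's corners at (430,236), (475,312), (403,362) and (355,285), and the shoulder circle centred at (422,297).

```bash
python3 - <<'E'
from h import *
g=lambda u,v,z:at('w1',204+u/4,32+v/4,z)
C=[g(*c,.168) for c in [(430,236),(475,312),(403,362),(355,285)]]
print('tip',np.mean(C,0),'shoulder',g(422,297,.15))
for i in range(4):
    e=C[(i+1)%4]-C[i]; print(np.linalg.norm(e)*1e3,np.degrees(np.arctan2(e[1],e[0]))%90)
G=R.from_euler('z',-20,degrees=True)*R.from_matrix(np.array([[1,0,0],[0,0,1],[0,-1,0]]).T@np.eye(3)) if 0 else None
print(R.from_quat(get_state()['tcp_rot']).as_matrix().round(3))
p=np.array([.542,-.1985]);print(np.degrees(np.arctan2(p[1],p[0])),np.hypot(*p))
E
```

```text
tip [0.51318463 0.1499711  0.168     ] shoulder [0.51328739 0.14997317 0.15      ]
11.563476596784852 38.2565705288197
11.444777104422913 42.990033482330574
11.946053166119922 39.25075256443222
11.626688321288954 41.03530703581139
[[ 0.99   0.    -0.141]
 [ 0.141 -0.     0.99 ]
 [ 0.    -1.    -0.   ]]
-20.11455753200644 0.5772055526413447
```

```bash
python3 -m inch '[{"ax":0,"ay":0,"az":0,"x":0,"y":-20,"z":-10,"hand":-1},{"ax":0,"ay":0.05,"az":0,"x":4,"y":-15,"z":-27.5,"hand":-1},{"ax":0,"ay":0.05,"az":0,"x":4,"y":0,"z":-27.5,"hand":-1},{"ax":0,"ay":0.05,"az":0,"x":4,"y":0,"z":-27.5,"hand":-1},{"ax":0,"ay":0.05,"az":0,"x":4,"y":0,"z":-27.5,"hand":-1}]'
python3 -m inch '[{"ax":0,"ay":0.05,"az":0,"x":4,"y":0,"z":-27.5,"hand":-1},{"ax":0,"ay":0.05,"az":0,"x":4,"y":0,"z":-27.5,"hand":-1},{"ax":0,"ay":0.05,"az":0,"x":4,"y":0,"z":-27.5,"hand":-1},{"ax":0,"ay":0.05,"az":0,"x":4,"y":10,"z":-27.5,"hand":-1},{"ax":0,"ay":0.05,"az":0,"x":4,"y":20,"z":-27.5,"hand":-1}]'
python3 -m inch '[{"ax":0,"ay":0.05,"az":0,"x":4,"y":20,"z":-20,"hand":-1},{"ax":0,"ay":0,"az":0,"x":0,"y":0,"z":0,"hand":-1},{"ax":0,"ay":0,"az":0,"x":0,"y":0,"z":0,"hand":-1}]'
python3 -c "
from h import *
snap('wrist','w2')
q=proj('w2',[.542,-.1985,.09]);p=q.astype(int);print(q)
x0,y0=max(p[0]-100,0),max(p[1]-75,0);im=cv2.imread('pics/w2.png')[y0:y0+150,x0:x0+200]; print(x0,y0); cv2.imwrite('pics/w2c.png',cv2.resize(im,None,fx=4,fy=4,interpolation=cv2.INTER_CUBIC))
print(R.from_quat(get_state()['tcp_rot']).as_matrix().round(3))"
```

```text
time: 2.62
eef_pos: [0.5592, -0.0424, 0.2383]
tcp_rot: [0.707, -0.019, 0.023, -0.706]
contact_force: [-0.0, -0.3, -0.1]
opening: 0.999
time: 3.03
eef_pos: [0.5585, -0.1825, 0.2106]
tcp_rot: [0.7, -0.106, 0.113, -0.697]
contact_force: [0.7, -0.2, 0.3]
opening: 1.0
time: 3.28
eef_pos: [0.5532, -0.2009, 0.1855]
tcp_rot: [-0.696, 0.127, -0.126, 0.696]
contact_force: [0.7, -0.8, -0.1]
opening: 0.999
[308.05956739 205.1601242 ]
208 130
[[ 0.936  0.002  0.351]
 [-0.351 -0.     0.936]
 [ 0.002 -1.     0.   ]]
```

View pics/w2c.png

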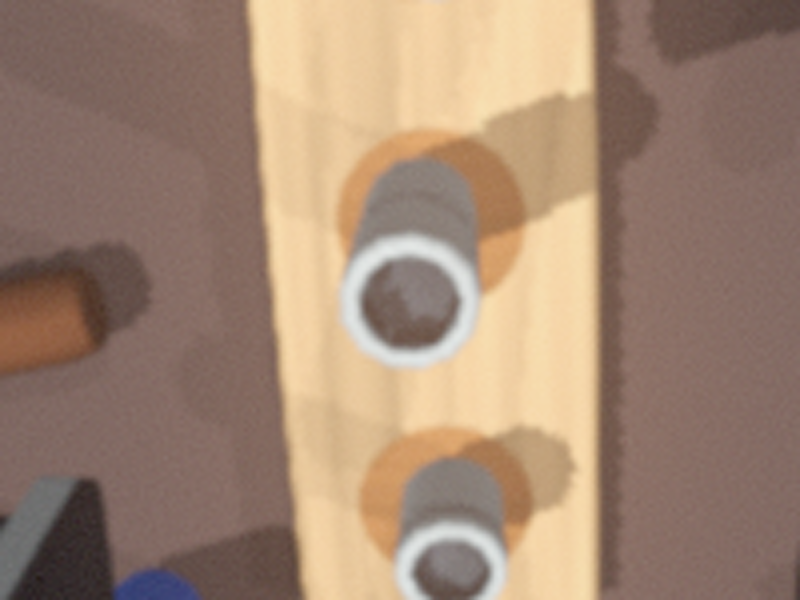

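```bash
python3 - <<'E'
from h import *
p=at('w2',208+411/4,130+300/4,.09);print(p)
print(rows([p[0],p[1],.062],R.from_euler('z',0)*R.from_quat(get_state()['tcp_rot'])))
q=get_state()['qpos'];print(q)
E
```

```text
[ 0.5440047  -0.19911016  0.09      ]
(array([ -9.8, 124.6,  -2.4]), array([0., 0., 0.]))
[-5.19375361e-01  1.49705560e-01  1.84330922e+00  5.05004455e-04
  1.14699705e+00 -1.61215891e-01]
```

```bash
python3 -m inch '[{"ax":0,"ay":0,"az":0,"x":-10,"y":25,"z":-2,"hand":-1},{"ax":0,"ay":0,"az":0,"x":0,"y":30,"z":0,"hand":-1},{"ax":0,"ay":0,"az":0,"x":0,"y":30,"z":0,"hand":-1},{"ax":0,"ay":0,"az":0,"x":0,"y":25,"z":0,"hand":-1},{"ax":0,"ay":0,"az":0,"x":0,"y":14,"z":0,"hand":-1}]'
python3 -m inch '[{"ax":0,"ay":0,"az":0,"x":0,"y":0,"z":0,"hand":0},{"ax":0,"ay":0,"az":0,"x":0,"y":0,"z":0,"hand":0.2},{"ax":0,"ay":0,"az":0,"x":0,"y":0,"z":0,"hand":0.3},{"ax":0,"ay":0,"az":0,"x":0,"y":0,"z":0,"hand":1},{"ax":0,"ay":0,"az":0,"x":0,"y":0,"z":0,"hand":1}]' 60
python3 -m inch '[{"ax":0,"ay":0,"az":0,"x":0,"y":0,"z":0,"hand":1},{"ax":0,"ay":0,"az":0,"x":0,"y":0,"z":0,"hand":1},{"ax":0,"ay":0,"az":0,"x":0,"y":0,"z":0,"hand":1}]'
```

```text
time: 3.75
eef_pos: [0.5431, -0.1968, 0.0604]
tcp_rot: [-0.696, 0.125, -0.125, 0.696]
contact_force: [-0.7, 1.0, 0.0]
opening: 1.002
time: 4.17
eef_pos: [0.5443, -0.1991, 0.0638]
tcp_rot: [0.696, -0.125, 0.127, -0.695]
contact_force: [-1.8, 1.2, 3.1]
opening: 0.315
time: 4.42
eef_pos: [0.5443, -0.1992, 0.0638]
tcp_rot: [0.696, -0.125, 0.128, -0.695]
contact_force: [0.2, 1.4, 6.0]
opening: 0.317
```

```bash
python3 -m inch '[{"ax":0,"ay":0,"az":0,"x":0,"y":-15,"z":0,"hand":1},{"ax":0,"ay":0,"az":0,"x":0,"y":-36,"z":0,"hand":1},{"ax":0,"ay":0,"az":0,"x":0,"y":-36,"z":0,"hand":1},{"ax":0,"ay":-0.049,"az":0,"x":-3.5,"y":-29,"z":27,"hand":1},{"ax":0,"ay":-0.049,"az":0,"x":-3.5,"y":-29,"z":27,"hand":1}]'
python3 -m inch '[{"ax":0,"ay":-0.049,"az":0,"x":-3.5,"y":-29,"z":27,"hand":1},{"ax":0,"ay":-0.049,"az":0,"x":-3.5,"y":-13,"z":27,"hand":1},{"ax":0,"ay":-0.049,"az":0,"x":-3.5,"y":0,"z":27,"hand":1},{"ax":0,"ay":-0.049,"az":0,"x":-3.5,"y":0,"z":27,"hand":1},{"ax":0,"ay":-0.049,"az":0,"x":-3.5,"y":0,"z":27,"hand":1}]'
python3 -m inch '[{"ax":0,"ay":-0.049,"az":0,"x":-3.5,"y":0,"z":27,"hand":1},{"ax":0,"ay":-0.049,"az":0,"x":-3.5,"y":0,"z":27,"hand":1},{"ax":0,"ay":-0.049,"az":0,"x":-3.5,"y":0,"z":27,"hand":1},{"ax":0,"ay":0,"az":0,"x":0,"y":0,"z":0,"hand":1},{"ax":0,"ay":0,"az":0,"x":0,"y":0,"z":0,"hand":1}]'
python3 -c "
from h import *
print(rows([.5132,.1500,.225],R.from_quat(get_state()['tcp_rot'])))
print(R.from_quat(get_state()['tcp_rot']).as_matrix().round(4),get_state()['qpos'])
snap('wrist','w3')"
```

```text
time: 4.83
eef_pos: [0.5538, -0.1459, 0.2082]
tcp_rot: [0.701, -0.092, 0.093, -0.701]
contact_force: [2.1, 0.6, -0.8]
opening: 0.314
time: 5.25
eef_pos: [0.5583, -0.0083, 0.2487]
tcp_rot: [0.707, -0.005, 0.005, -0.707]
contact_force: [0.4, -0.3, -1.1]
opening: 0.315
time: 5.67
eef_pos: [0.5447, 0.0721, 0.248]
tcp_rot: [0.706, 0.047, -0.047, -0.705]
contact_force: [0.5, 0.0, -1.3]
opening: 0.309
(array([-20.8,  23. ,  81.4]), array([0., 0., 0.]))
[[ 9.911e-01 -6.000e-04 -1.328e-01]
 [ 1.328e-01 -3.000e-04  9.911e-01]
 [-6.000e-04 -1.000e+00 -2.000e-04]] [-5.30124530e-02  5.18669221e-03  1.88068869e+00 -3.30608112e-04
  1.25630279e+00 -1.86142713e-01]
```

View pics/w3.png

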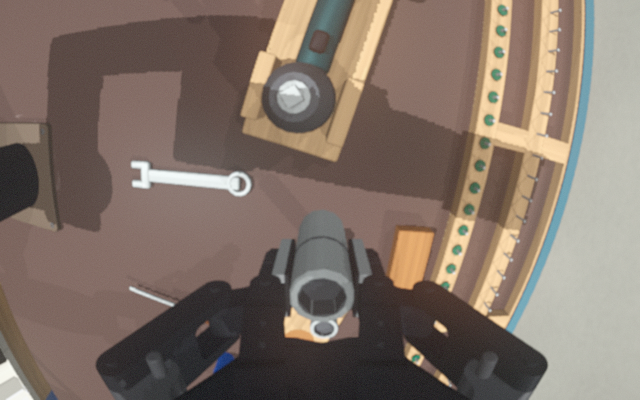

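The socket is held upright between the pads, top ring at (322,297), and the wrench tip is at about (291,96). I'll check that the socket is centred and straight.

```bash
python3 - <<'E'
from h import *
c=np.load('pics/w3.npz');M=R.from_quat(c['rot'])
for y in (-.0262,.0458): 
    q=proj('w3',c['pos']+M.apply([0,y,0])); print(y,q, 'L',proj('w3',c['pos']+M.apply([-.014,y,0])),'far',proj('w3',c['pos']+M.apply([0,y,.014])))
print(proj('w3',[.5132,.15,.168]))
im=cv2.imread('pics/w3.png')
a=cv2.resize(im[200:330,250:390],None,fx=4,fy=4,interpolation=cv2.INTER_CUBIC)
b=cv2.resize(im[65:130,262:327],None,fx=3.6,fy=8,interpolation=cv2.INTER_CUBIC)
cv2.imwrite('pics/w3c.png',np.hstack([a,cv2.resize(b,(234,520))]))
E
```

```text
-0.0262 [323.1571914  297.65713084] L [289.45080973 297.30697642] far [323.27592825 269.11222087]
0.0458 [322.44898671 229.08800894] L [300.02133049 229.03108288] far [322.49127116 207.94765873]
[291.52746283  96.05977876]
```

View pics/w3c.png

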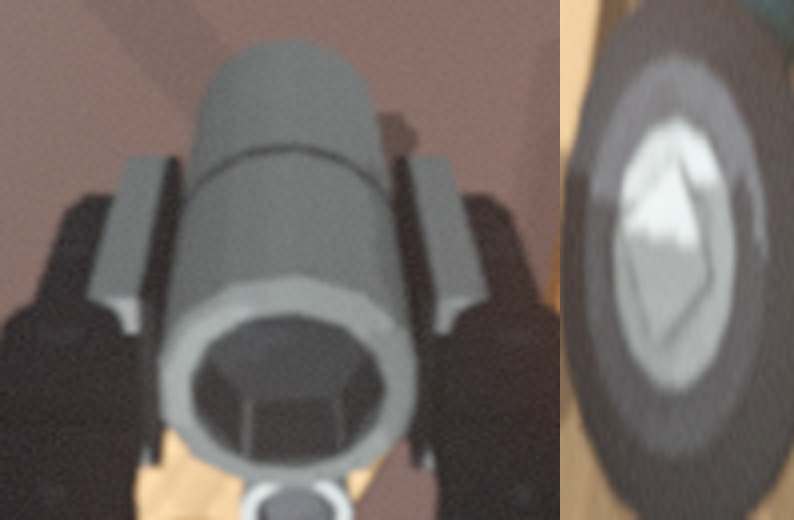

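The grasp is centred to within about 1 mm. The bore's hex is square to the tool, so I'll first try the tool axes aligned with the drive's sides at 40°.

```bash
python3 -m inch '[{"ax":0,"ay":0,"az":0,"x":-7,"y":0,"z":27,"hand":1},{"ax":0,"ay":0,"az":0,"x":-7,"y":0,"z":27,"hand":1},{"ax":0,"ay":0,"az":0,"x":-7,"y":0,"z":27.5,"hand":1},{"ax":0,"ay":-0.1,"az":0,"x":0,"y":0,"z":0,"hand":1},{"ax":0,"ay":-0.1,"az":0,"x":0,"y":0,"z":0,"hand":1}]'
python3 -m inch '[{"ax":0,"ay":-0.1,"az":0,"x":0,"y":0,"z":0,"hand":1},{"ax":0,"ay":-0.1,"az":0,"x":0,"y":0,"z":0,"hand":1},{"ax":0,"ay":-0.1,"az":0,"x":0,"y":0,"z":0,"hand":1},{"ax":0,"ay":-0.07,"az":0,"x":0,"y":0,"z":0,"hand":1},{"ax":0,"ay":0,"az":0,"x":0,"y":0,"z":0,"hand":1}]'
python3 -c "
from h import *
print(rows([.5132,.1500,.220],R.from_quat(get_state()['tcp_rot'])))
M=R.from_quat(get_state()['tcp_rot']).as_matrix();print(M.round(4),np.degrees(np.arctan2(M[1,0],M[0,0])),get_state()['contact_force'])"
```

```text
time: 6.13
eef_pos: [0.5136, 0.1491, 0.2482]
tcp_rot: [0.697, 0.118, -0.118, -0.697]
contact_force: [-0.3, -0.6, -1.6]
opening: 0.314
time: 6.55
eef_pos: [0.5143, 0.1477, 0.2482]
tcp_rot: [0.664, 0.242, -0.243, -0.664]
contact_force: [0.1, 0.3, -2.1]
opening: 0.31
(array([ 0.6, 28.2,  2.4]), array([0., 0., 0.]))
[[ 7.648e-01 -1.000e-04 -6.442e-01]
 [ 6.442e-01 -4.000e-04  7.648e-01]
 [-3.000e-04 -1.000e+00 -3.000e-04]] 40.10821468176789 [ 0.08347766  0.28735042 -2.10169145]
```

```bash
python3 -m inch '[{"ax":0,"ay":0,"az":0,"x":0.6,"y":15,"z":2.4,"hand":1},{"ax":0,"ay":0,"az":0,"x":0,"y":13,"z":0,"hand":1},{"ax":0,"ay":0,"az":0,"x":0,"y":2,"z":0,"hand":1},{"ax":0,"ay":0,"az":0,"x":0,"y":0,"z":0,"hand":1}]'
python3 -m inch '[{"ax":0,"ay":0,"az":0,"x":0,"y":1.5,"z":0,"hand":1},{"ax":0,"ay":0,"az":0,"x":0,"y":1.5,"z":0,"hand":1},{"ax":0,"ay":0,"az":0,"x":0,"y":0,"z":0,"hand":1}]'
python3 -m inch '[{"ax":0,"ay":0,"az":0,"x":0,"y":1,"z":0,"hand":1},{"ax":0,"ay":0,"az":0,"x":0,"y":1,"z":0,"hand":1},{"ax":0,"ay":0,"az":0,"x":0,"y":0,"z":0,"hand":1}]'
python3 -c "
from plant import get_state
print(get_state()['wrist_torque'],get_state()['eef_pos'])"
```

```text
time: 6.88
eef_pos: [0.5118, 0.1506, 0.2163]
tcp_rot: [-0.664, -0.241, 0.244, 0.665]
contact_force: [-0.1, 0.4, -2.3]
opening: 0.314
time: 7.13
eef_pos: [0.513, 0.1512, 0.2157]
tcp_rot: [0.664, 0.243, -0.243, -0.664]
contact_force: [0.3, -0.3, -0.7]
opening: 0.31
time: 7.38
eef_pos: [0.513, 0.1513, 0.2137]
tcp_rot: [0.664, 0.243, -0.242, -0.664]
contact_force: [-0.1, 0.6, -0.8]
opening: 0.315
[-0.01237898 -0.01261042  0.01186628] [0.51304256 0.15131403 0.21367623]
```

```bash
python3 -m inch '[{"ax":0,"ay":0,"az":0,"x":-0.6,"y":0.5,"z":-0.8,"hand":1},{"ax":0,"ay":0,"az":0,"x":0,"y":1,"z":0,"hand":1},{"ax":0,"ay":0,"az":0,"x":0,"y":0,"z":0,"hand":1}]'
python3 -m inch '[{"ax":0,"ay":0,"az":0,"x":0,"y":1,"z":0,"hand":1},{"ax":0,"ay":0,"az":0,"x":0,"y":0.5,"z":0,"hand":1},{"ax":0,"ay":0,"az":0,"x":0,"y":0,"z":0,"hand":1}]'
```

```text
time: 7.63
eef_pos: [0.5133, 0.1504, 0.2129]
tcp_rot: [0.664, 0.243, -0.242, -0.664]
contact_force: [-0.8, 0.0, 2.8]
opening: 0.311
time: 7.88
eef_pos: [0.5134, 0.1504, 0.2127]
tcp_rot: [0.664, 0.243, -0.242, -0.664]
contact_force: [-3.4, 1.0, 8.8]
opening: 0.312
```

Contact came at the tip height with about 10 N and no drop, so I'll feel for the square by turning under this light push.

```bash
python3 -m inch '[{"ax":0,"ay":0.06,"az":0,"x":0,"y":0,"z":0,"hand":1},{"ax":0,"ay":0.06,"az":0,"x":0,"y":0,"z":0,"hand":1}]'
python3 -m inch '[{"ax":0,"ay":0.06,"az":0,"x":0,"y":0,"z":0,"hand":1},{"ax":0,"ay":0.06,"az":0,"x":0,"y":0,"z":0,"hand":1}]'
python3 -m inch '[{"ax":0,"ay":0.06,"az":0,"x":0,"y":0,"z":0,"hand":1},{"ax":0,"ay":0.06,"az":0,"x":0,"y":0,"z":0,"hand":1}]'
python3 -m inch '[{"ax":0,"ay":0.06,"az":0,"x":0,"y":0,"z":0,"hand":1},{"ax":0,"ay":0.06,"az":0,"x":0,"y":0,"z":0,"hand":1}]'
python3 -c "
from plant import get_state
print(get_state()['wrist_torque'],get_state()['qpos'])"
```

```text
time: 8.05
eef_pos: [0.5136, 0.1501, 0.2128]
tcp_rot: [0.678, 0.202, -0.201, -0.677]
contact_force: [-3.0, -0.4, 7.5]
opening: 0.319
time: 8.22
eef_pos: [0.514, 0.15, 0.213]
tcp_rot: [0.689, 0.162, -0.16, -0.688]
contact_force: [-2.1, -1.7, 9.4]
opening: 0.316
time: 8.38
eef_pos: [0.5143, 0.1498, 0.2131]
tcp_rot: [0.698, 0.12, -0.118, -0.696]
contact_force: [-0.6, -2.2, 8.0]
opening: 0.307
time: 8.55
eef_pos: [0.5144, 0.1497, 0.2132]
tcp_rot: [0.704, 0.079, -0.076, -0.702]
contact_force: [-0.4, -1.4, 8.2]
opening: 0.312
[-0.40097376  0.29072371  0.03277918] [ 0.09463332  0.0030054   1.94848902 -0.00210812  1.18577738 -0.12312084]
```

```bash
python3 -m inch '[{"ax":0,"ay":0.06,"az":0,"x":-0.8,"y":0,"z":0,"hand":1},{"ax":0,"ay":0.06,"az":0,"x":0,"y":0,"z":0,"hand":1}]'
python3 -m inch '[{"ax":0,"ay":0.06,"az":0,"x":0,"y":0,"z":0,"hand":1},{"ax":0,"ay":0.06,"az":0,"x":0,"y":0,"z":0,"hand":1}]'
python3 -m inch '[{"ax":0,"ay":0.06,"az":0,"x":0,"y":0,"z":0,"hand":1},{"ax":0,"ay":0.06,"az":0,"x":0,"y":0,"z":0,"hand":1}]'
python3 -m inch '[{"ax":0,"ay":0.06,"az":0,"x":0,"y":0,"z":0,"hand":1},{"ax":0,"ay":0,"az":0,"x":0,"y":0,"z":0,"hand":1}]'
python3 -c "
from plant import get_state
print(get_state()['wrist_torque'],get_state()['qpos'])"
```

```text
time: 8.72
eef_pos: [0.5139, 0.1496, 0.2131]
tcp_rot: [0.707, 0.037, -0.033, -0.706]
contact_force: [-0.5, -1.8, 7.9]
opening: 0.31
time: 8.88
eef_pos: [0.5136, 0.1495, 0.213]
tcp_rot: [0.708, -0.006, 0.009, -0.707]
contact_force: [-1.1, -1.2, 6.8]
opening: 0.313
time: 9.05
eef_pos: [0.5133, 0.1498, 0.2127]
tcp_rot: [0.705, -0.049, 0.051, -0.705]
contact_force: [-1.2, 0.1, 6.7]
opening: 0.312
time: 9.22
eef_pos: [0.5134, 0.15, 0.2124]
tcp_rot: [-0.703, 0.07, -0.072, 0.704]
contact_force: [-0.5, 0.1, 5.3]
opening: 0.313
[-0.05362636  0.00619223 -0.02915532] [ 9.46833068e-02  1.71480781e-03  1.95127273e+00 -3.85083189e-04
  1.18447576e+00  2.96008480e-01]
```

```bash
python3 -m inch '[{"ax":0,"ay":0.05,"az":0,"x":0,"y":0,"z":0,"hand":1},{"ax":0,"ay":0.05,"az":0,"x":0,"y":0,"z":0,"hand":1}]'
python3 -m inch '[{"ax":0,"ay":0.05,"az":0,"x":0,"y":0.5,"z":0,"hand":1},{"ax":0,"ay":0.05,"az":0,"x":0,"y":0,"z":0,"hand":1}]'
python3 -m inch '[{"ax":0,"ay":0.05,"az":0,"x":0,"y":0.5,"z":0,"hand":1},{"ax":0,"ay":0.05,"az":0,"x":0,"y":0,"z":0,"hand":1}]'
python3 -c "
from plant import get_state
print(get_state()['wrist_torque'],get_state()['qpos'])"
```

```text
time: 9.38
eef_pos: [0.5133, 0.1501, 0.2115]
tcp_rot: [-0.699, 0.105, -0.108, 0.699]
contact_force: [2.0, 0.4, -0.8]
opening: 0.313
time: 9.55
eef_pos: [0.5131, 0.1501, 0.2101]
tcp_rot: [-0.693, 0.14, -0.142, 0.693]
contact_force: [2.1, 0.9, -0.7]
opening: 0.314
time: 9.72
eef_pos: [0.513, 0.1501, 0.2093]
tcp_rot: [-0.685, 0.174, -0.177, 0.685]
contact_force: [3.4, 1.0, -1.1]
opening: 0.311
[ 0.08534835 -0.62737049  0.06916363] [9.47642120e-02 4.50513619e-03 1.95437469e+00 7.87651024e-05
 1.17939308e+00 5.96287836e-01]
```

It dropped in: 3.5 mm below the tip contact with the vertical force gone. I'll ease back to the centre of the play, then push straight down.

```bash
python3 -m inch '[{"ax":0,"ay":-0.06,"az":0,"x":0,"y":0,"z":0,"hand":1},{"ax":0,"ay":-0.06,"az":0,"x":0,"y":1,"z":0,"hand":1},{"ax":0,"ay":0,"az":0,"x":0,"y":0,"z":0,"hand":1}]'
python3 -m inch '[{"ax":0,"ay":0,"az":0,"x":0,"y":1,"z":0,"hand":1},{"ax":0,"ay":0,"az":0,"x":0,"y":1,"z":0,"hand":1},{"ax":0,"ay":0,"az":0,"x":0,"y":0,"z":0,"hand":1}]'
python3 -c "
from plant import get_state
print(get_state()['wrist_torque'])"
```

```text
time: 9.97
eef_pos: [0.5132, 0.1501, 0.2085]
tcp_rot: [-0.694, 0.132, -0.134, 0.695]
contact_force: [3.1, 0.2, -0.7]
opening: 0.312
time: 10.22
eef_pos: [0.5131, 0.1501, 0.2069]
tcp_rot: [-0.694, 0.132, -0.135, 0.695]
contact_force: [5.0, 0.2, -0.6]
opening: 0.313
[ 0.10426056 -0.97816296 -0.00212008]
```

```bash
python3 -m inch '[{"ax":0,"ay":0,"az":0,"x":0.5,"y":1,"z":0.2,"hand":1},{"ax":0,"ay":0,"az":0,"x":0,"y":1,"z":0,"hand":1},{"ax":0,"ay":0,"az":0,"x":0,"y":0,"z":0,"hand":1}]'
python3 -m inch '[{"ax":0,"ay":0,"az":0,"x":0,"y":1,"z":0,"hand":1},{"ax":0,"ay":0,"az":0,"x":0,"y":1,"z":0,"hand":1},{"ax":0,"ay":0,"az":0,"x":0,"y":0,"z":0,"hand":1}]'
```

```text
time: 10.47
eef_pos: [0.5136, 0.1503, 0.2052]
tcp_rot: [-0.694, 0.132, -0.134, 0.695]
contact_force: [5.2, 0.8, 2.4]
opening: 0.314
time: 10.72
eef_pos: [0.5137, 0.1504, 0.2036]
tcp_rot: [-0.694, 0.132, -0.134, 0.695]
contact_force: [4.8, 2.0, 3.6]
opening: 0.309
```

```bash
python3 -m inch '[{"ax":0,"ay":0,"az":0,"x":0.3,"y":1,"z":0.2,"hand":1},{"ax":0,"ay":0,"az":0,"x":0,"y":1,"z":0,"hand":1},{"ax":0,"ay":0,"az":0,"x":0,"y":0,"z":0,"hand":1}]'
python3 -m inch '[{"ax":0,"ay":0,"az":0,"x":0,"y":1,"z":0,"hand":1},{"ax":0,"ay":0,"az":0,"x":0,"y":1,"z":0,"hand":1},{"ax":0,"ay":0,"az":0,"x":0,"y":0,"z":0,"hand":1}]'
```

```text
time: 10.97
eef_pos: [0.5137, 0.1504, 0.2009]
tcp_rot: [-0.694, 0.132, -0.134, 0.695]
contact_force: [6.3, 2.0, 2.3]
opening: 0.309
time: 11.22
eef_pos: [0.5131, 0.15, 0.1973]
tcp_rot: [0.694, -0.133, 0.134, -0.694]
contact_force: [6.5, 1.1, -2.1]
opening: 0.314
```

```bash
python3 -m inch '[{"ax":0,"ay":0,"az":0,"x":0.4,"y":1,"z":0.2,"hand":1},{"ax":0,"ay":0,"az":0,"x":0,"y":1,"z":0,"hand":1},{"ax":0,"ay":0,"az":0,"x":0,"y":0,"z":0,"hand":1}]'
python3 -m inch '[{"ax":0,"ay":0,"az":0,"x":0,"y":1,"z":0,"hand":1},{"ax":0,"ay":0,"az":0,"x":0,"y":0.5,"z":0,"hand":1},{"ax":0,"ay":0,"az":0,"x":0,"y":0,"z":0,"hand":1}]'
```

```text
time: 11.47
eef_pos: [0.5133, 0.1501, 0.1958]
tcp_rot: [0.695, -0.133, 0.133, -0.694]
contact_force: [4.0, 1.4, 0.5]
opening: 0.311
time: 11.72
eef_pos: [0.5133, 0.1501, 0.1958]
tcp_rot: [0.695, -0.133, 0.133, -0.694]
contact_force: [2.8, 0.2, 6.0]
opening: 0.311
```

It stopped firmly at TCP z = 0.1958, exactly the seated height. One more push to about 18 N will confirm it.

```bash
python3 -m inch '[{"ax":0,"ay":0,"az":0,"x":0,"y":1,"z":0,"hand":1},{"ax":0,"ay":0,"az":0,"x":0,"y":1,"z":0,"hand":1},{"ax":0,"ay":0,"az":0,"x":0,"y":0,"z":0,"hand":1}]'
python3 -m inch '[{"ax":0,"ay":0,"az":0,"x":0,"y":0.5,"z":0,"hand":1},{"ax":0,"ay":0,"az":0,"x":0,"y":0,"z":0,"hand":1}]'
```

```text
time: 11.97
eef_pos: [0.5135, 0.1502, 0.1957]
tcp_rot: [0.695, -0.133, 0.133, -0.694]
contact_force: [-0.3, -0.7, 13.3]
opening: 0.313
time: 12.13
eef_pos: [0.5135, 0.1502, 0.1957]
tcp_rot: [0.695, -0.133, 0.133, -0.694]
contact_force: [-1.1, 0.6, 14.3]
opening: 0.313
```

```bash
python3 -m inch '[{"ax":0,"ay":0,"az":0,"x":0,"y":-2,"z":0,"hand":1},{"ax":0,"ay":0,"az":0,"x":0,"y":-2,"z":0,"hand":1},{"ax":0,"ay":0,"az":0,"x":0,"y":0,"z":0,"hand":1}]'
python3 -m inch '[{"ax":0,"ay":0,"az":0,"x":0,"y":0,"z":0,"hand":0},{"ax":0,"ay":0,"az":0,"x":0,"y":0,"z":0,"hand":-0.5},{"ax":0,"ay":0,"az":0,"x":0,"y":0,"z":0,"hand":-1},{"ax":0,"ay":0,"az":0,"x":0,"y":0,"z":0,"hand":-1},{"ax":0,"ay":0,"az":0,"x":0,"y":0,"z":0,"hand":-1}]'
```

```text
time: 12.38
eef_pos: [0.5132, 0.1501, 0.1958]
tcp_rot: [0.695, -0.133, 0.133, -0.694]
contact_force: [4.8, 1.5, 0.9]
opening: 0.314
time: 12.8
eef_pos: [0.5126, 0.1501, 0.1956]
tcp_rot: [0.695, -0.134, 0.132, -0.694]
contact_force: [0.0, 0.5, 0.8]
opening: 0.985
```

```bash
python3 -m inch '[{"ax":0,"ay":0,"az":0,"x":0,"y":-20,"z":0,"hand":-1},{"ax":0,"ay":0,"az":0,"x":0,"y":-35,"z":0,"hand":-1},{"ax":0,"ay":0,"az":0,"x":0,"y":-35,"z":0,"hand":-1},{"ax":0,"ay":0,"az":0,"x":0,"y":-10,"z":-20,"hand":-1},{"ax":0,"ay":0,"az":0,"x":0,"y":0,"z":-35,"hand":-1}]'
python3 -m inch '[{"ax":0,"ay":0,"az":0,"x":0,"y":0,"z":-40,"hand":-1},{"ax":0,"ay":0,"az":0,"x":0,"y":0,"z":-40,"hand":-1},{"ax":0,"ay":0,"az":0,"x":0,"y":0,"z":0,"hand":-1},{"ax":0,"ay":0,"az":0,"x":0,"y":0,"z":0,"hand":-1}]'
python3 -c "
from h import *
snap('wrist','w4');snap('scene','sc4')
a=cv2.imread('pics/w4.png'); b=cv2.imread('pics/sc4.png')[130:270,190:460]
cv2.imwrite('pics/end.png',np.vstack([cv2.resize(a[:230],(640,230)),cv2.resize(b,(640,332),interpolation=cv2.INTER_CUBIC)]))
for z in (.15,.222): print(z,proj('w4',[.5132,.15,z]),proj('sc4',[.5132,.15,z]))"
```

```text
time: 13.22
eef_pos: [0.495, 0.1002, 0.3013]
tcp_rot: [-0.694, 0.129, -0.135, 0.695]
contact_force: [1.3, -0.6, -0.2]
opening: 0.998
time: 13.55
eef_pos: [0.4629, 0.0233, 0.2964]
tcp_rot: [-0.694, 0.135, -0.135, 0.694]
contact_force: [0.3, 0.3, -0.9]
opening: 1.001
0.15 [321.81310621  36.79919306] [366.98488126 188.81737505]
0.222 [321.99321404  14.91404392] [369.41991792 172.34254762]
```

View pics/end.png

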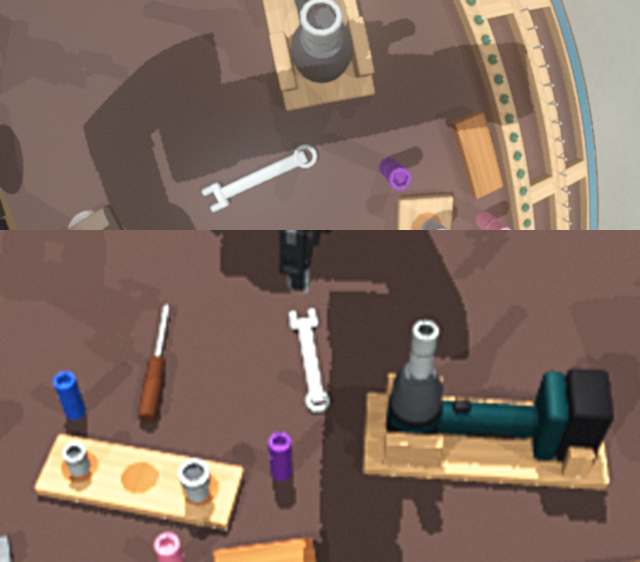

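The socket's top is at scene pixel (369.7,172.6), against (369.4,172.3) predicted for fully seated. It stands upright, the other sockets are still on the board, and nothing looks moved.

```bash
python3 -c "
from plant import sign_off; print(sign_off())"
```

```text
the job is handed in; nothing more can be done
None
```

The deep socket is on the wrench's square drive, pushed past the ball to the shoulder and released, and I handed the job in after about 13.7 s of the 42 s allowed.

- **Fit:** My first guess at the hole's angle, taken from the hex in the socket's bore, was wrong: the socket stopped on the drive tip at about 10 N. I turned it under that light push, and it dropped onto the square after roughly 55–60°. I eased it back to the middle of the play and pushed straight down.
- **Seating:** Descent stopped at TCP height 0.1958 m, exactly where I expected it with the mouth on the shoulder. It did not move further under a push of about 14 N. The push past the ball read under 5 N at the end of each step, less than the 8–20 N given, so I saw no distinct click. I judged the seating by height and the firm stop.
- **Final view:** In the scene camera, the released socket's top was within 0.5 pixel of where it should be when fully seated. In those last pictures the short and wide sockets and the nearby items looked undisturbed. The glue bottle, jar and brush were outside my final crops.
- **Forces:** The largest contact force in the readings at the end of each move was about 14 N. The gripper was clear of everything at hand-in.

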